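# Length bars back into their own cradles

## Robot

A 6-joint arm with a two-finger parallel gripper is mounted at the origin on a cart in front of the work surface, level with it; the furniture and walls round the work are solid. World frame = base frame: x ahead of the robot, y to its left, z up, the work surface at z = 0. Lengths are in m, angles in rad, forces in N, time in s.
With the tool pointing down it reaches from about 0.35 to 0.975 m from the base axis. Payload 17.4 kg.
Tool frame: the origin (TCP) lies midway between the tips of the shut fingers; the grasp point (between the pads) lies 19 mm behind it; z points along the fingers, y is the line along which they close (so a half turn about z gives the same grasp; the last joint's range is limited). The gripper opens to 85 mm and grips with 20 to 120 N. Pads are 22 mm wide; open, the fingers measure 114 mm over their backs; the gripper's body (76 mm by 85 mm) begins 54 mm behind the grasp point. The pads swing forward as they close: fully open they stand 13 mm farther back than shut.
Start: joints at [1.139, 0.116, 1.442, -0, 1.584, -0.038], TCP at [0.259, 0.623, 0.231] pointing down, gripper open.
Joint ranges: [-2.83, 2.83], [-0.83, 2.19], [0.07, 2.5], [-1.14, 4.28], [0.01, 3], [-2.97, 2.97]. Speed limits (rad/s): [1.89, 1.89, 2.22, 3.14, 3.14, 3.14].

## Interface

Orientations are given as a rotation vector (axis times angle).
In Python, from workcell import * gives the robot as it stands. The module is installed in compiled form; this text tells all that it offers. Calls block until the motion is done:
- move_pose(position, orientation): joint-space move of the TCP to a pose.
- move_straight(position, feed=0.15, ori=None): straight line of the TCP; ori=None keeps the orientation; feed is the mean speed in m/s.
- goto_joints(angles): joint-space move.
- grip(opening, grip_force=None): opening from 0.0 (shut) to 1.0 (fully open); grip_force is the grip in N (None keeps the last); returns when the fingers have stopped.
- pause(seconds).
- inverse_kinematics(position, orientation): joint angles nearest the present ones, or None.
- sense(): the state.
- capture(name): name is "side" or "top" or "wrist"; returns a dict with "pixels" (420x560x3 uint8, blue, green, red), "vfov" (degrees; the focal length in pixels is half the picture's height over the tangent of half this angle, whatever the lens; pixels are square), "cx", "cy" (the principal point, pixels), "k1" (the pictures are not rectified: a ray, as slopes to the right and down, at radius r is drawn at 1 + k1 r^2 times it, then the intrinsics apply), "extrinsics" (4x4, takes a point from world to camera coordinates). Camera axes: x right, y up, looking along -z (the intrinsics and any distortion apply to the point x, -y, -z); pixel columns grow to the right and rows downward; lengths in m; the calibration is good to about 2 mm. A picture is of the moment at which its call begins. There is no depth.
A pose or a line that the arm cannot do raises MotionError and nothing moves.
- sign_off(): hands the job in; it is judged then, once.
Trained networks look in the newest picture that a camera, given by its name, has taken for a name from the list of things; names that differ only in an ending like _2 or _b are one class to them, and where a whole thing is asked for, a point or a joint stands for the part that bears it (a point fixed in the world has none). Each returns a list of dicts, best first, with "confidence" (0 to 1); they miss things now and then, are a little off and sometimes report something else, mostly with a low value. They report only what shows in the picture. A call takes as long as a camera call. They do not tell look-alikes from the thing itself.
- recognise(camera, query): "rect" ([left, top, right, bottom] in pixels, round what is visible of it).
The state is a dict: "time_s": time; "joints": joint angles; "dq": joint speeds; "joint_efforts": joint torques, N m; "tool_pos": TCP position; "eef_rot": TCP orientation; "contact_force": force on the tool from outside, world axes, zero at the start; "torque": the same for the moment, N m; "finger_gap": opening from 0.0 (shut) to 1.0 (fully open); "gripper_force": force on a finger pad.
Only numpy, scipy, OpenCV 4.12 (cv2) and the standard library are available. Lean on these libraries where they do the work, as an engineer would, in place of code of your own. Each camera call takes 0.05 s, during which the arm holds its last target. There are 200 camera calls.

## Task

The four steel length bars were put away in the wrong wooden cradles on the steel tray, the longest left lying on top of the shortest cradle. Put every bar fully home in the cradle cut to its own length, parking a bar on the cork pad where you need a free place. The bars are lapped: set each down gently rather than dropping it, do not tip one over, and never lay one on the bare bench or tray.

Things in the scene. Friction and masses are not known exactly. Their poses are not given: they have to be found in the camera images.
- bar_62: Lapped steel length bar, plain grey, 62 mm long, 18 mm wide, 26 mm high (it stands on its 18 mm face). Origin: centre of its underside; y along its length, x across its width, z up. About 0.23 kg. Take it from above across its long sides, near the middle.
- bar_90: Lapped steel length bar, plain grey, 90 mm long, 18 mm wide, 26 mm high (it stands on its 18 mm face). Origin: centre of its underside; y along its length, x across its width, z up. About 0.33 kg. Take it from above across its long sides, near the middle.
- bar_125: Lapped steel length bar, plain grey, 125 mm long, 18 mm wide, 26 mm high (it stands on its 18 mm face). Origin: centre of its underside; y along its length, x across its width, z up. About 0.46 kg. Take it from above across its long sides, near the middle.
- bar_150: Lapped steel length bar, plain grey, 150 mm long, 18 mm wide, 26 mm high (it stands on its 18 mm face). Origin: centre of its underside; y along its length, x across its width, z up. About 0.55 kg. Take it from above across its long sides, near the middle.
- cradle_62: Fixed beech cradle for the 62 mm bar: 104 x 50 mm, 20 mm high. Origin: centre of its underside, 3 mm above the bench; x along it (a bar's y goes along x, either way round), z up. Pocket floor 7 mm above origin, 67 x 21 mm, flaring to 79 x 33 mm at the top. A 46 mm wide finger cut crosses it at mid-length, down to the pocket floor. Cradles stand side by side in any order, 62 mm apart, on a tray.
- cradle_90: Fixed beech cradle for the 90 mm bar: 132 x 50 mm, 20 mm high. Origin: centre of its underside, 3 mm above the bench; x along it (a bar's y goes along x, either way round), z up. Pocket floor 7 mm above origin, 95 x 21 mm, flaring to 107 x 33 mm at the top. A 46 mm wide finger cut crosses it at mid-length, down to the pocket floor. Cradles stand side by side in any order, 62 mm apart, on a tray.
- cradle_125: Fixed beech cradle for the 125 mm bar: 167 x 50 mm, 20 mm high. Origin: centre of its underside, 3 mm above the bench; x along it (a bar's y goes along x, either way round), z up. Pocket floor 7 mm above origin, 130 x 21 mm, flaring to 142 x 33 mm at the top. A 46 mm wide finger cut crosses it at mid-length, down to the pocket floor. Cradles stand side by side in any order, 62 mm apart, on a tray.
- cradle_150: Fixed beech cradle for the 150 mm bar: 192 x 50 mm, 20 mm high. Origin: centre of its underside, 3 mm above the bench; x along it (a bar's y goes along x, either way round), z up. Pocket floor 7 mm above origin, 155 x 21 mm, flaring to 167 x 33 mm at the top. A 46 mm wide finger cut crosses it at mid-length, down to the pocket floor. Cradles stand side by side in any order, 62 mm apart, on a tray.
- cork_pad: Fixed cork pad, 200 mm by 70 mm, 8 mm thick, flat on the bench to one side of the tray (left or right), empty: the free place. Origin: centre of its underside; x along its length, z up.
Things that resemble listed ones, but are neither listed nor needed, are in the scene too. What is shaped like the cradle_90 but pink is not meant. Leave any green look-alike of the bar_90 alone.

How it is judged:
By the outcome, as a careful person would: the job done as asked, in the order asked, and still so for the second after the job is handed in, with the robot touching nothing.
It also fails if it takes over 128 s, if anything falls off the work surface, if the arm or the gripper's body presses on something with over 40 N, if the wrist force passes 120 N, or if a joint passes its speed limit or range.

## Working session

There is one attempt and no reset: what is moved stays moved. The work goes in short steps, each a Python script; the robot and the scene stay as the last script left them, time stands still between calls to the robot, and variables do not carry over. Pictures are saved under pics/ and viewed, at most 14 in all, crops included, and the job is handed in when it is done.

```bash
mkdir -p pics
cat > h.py <<'E'
from workcell import *
import numpy as np, cv2
def K(c):
    h,w=c["pixels"].shape[:2]; f=h/2/np.tan(np.radians(c["vfov"])/2)
    return f
def ray(c,u,v):
    f=K(c); d=np.array([(u-c["cx"])/f,(v-c["cy"])/f]); s=d.copy()
    for _ in range(20): s=d/(1+c["k1"]*(s@s))
    E=np.array(c["extrinsics"]); R=E[:3,:3]; t=E[:3,3]
    return -R.T@t, R.T@np.array([s[0],-s[1],-1.])
def at(c,u,v,z):
    o,d=ray(c,u,v); return o+d*(z-o[2])/d[2]
def proj(c,p):
    E=np.array(c["extrinsics"]); q=E[:3,:3]@np.array(p)+E[:3,3]; s=np.array([q[0],-q[1]])/-q[2]
    return s*(1+c["k1"]*(s@s))*K(c)+[c["cx"],c["cy"]]
E
python3 - <<'E'
from h import *
for n in("top","side"):
    c=capture(n); cv2.imwrite(f"pics/{n}0.png",c["pixels"])
    print(n,c["vfov"],c["cx"],c["cy"],c["k1"],ray(c,280,210))
    for q in ["bar_62","bar_90","bar_125","bar_150","cradle_62","cradle_90","cradle_125","cradle_150","cork_pad"]:
        print(q,[(np.round(r["rect"]).astype(int).tolist(),round(r["confidence"],2)) for r in recognise(n,q)[:4]])
s=sense();print(s["time_s"],s["eef_rot"],s["finger_gap"])
E
```

```text
top 44.76984112426737 287.56681623064713 212.36295014169585 0.006482633708874675 (array([ 0.37364166, -0.08576729,  1.29307276]), array([ 0.09105602,  0.02750138, -0.99558736]))
bar_62 [([200, 157, 217, 216], 0.96), ([248, 153, 266, 201], 0.93), ([188, 252, 208, 284], 0.81), ([274, 160, 287, 187], 0.58)]
bar_90 [([200, 157, 217, 216], 0.96), ([248, 153, 266, 201], 0.93), ([188, 252, 208, 284], 0.81), ([274, 160, 287, 187], 0.58)]
bar_125 [([200, 157, 217, 216], 0.96), ([248, 153, 266, 201], 0.93), ([188, 252, 208, 284], 0.81), ([274, 160, 287, 187], 0.58)]
bar_150 [([200, 157, 217, 216], 0.96), ([248, 153, 266, 201], 0.93), ([188, 252, 208, 284], 0.81), ([274, 160, 287, 187], 0.58)]
cradle_62 [([216, 145, 250, 210], 0.96), ([436, 221, 463, 275], 0.86), ([265, 141, 298, 197], 0.75), ([240, 139, 274, 219], 0.68)]
cradle_90 [([216, 145, 250, 210], 0.96), ([436, 221, 463, 275], 0.86), ([265, 141, 298, 197], 0.75), ([240, 139, 274, 219], 0.68)]
cradle_125 [([216, 145, 250, 210], 0.96), ([436, 221, 463, 275], 0.86), ([265, 141, 298, 197], 0.75), ([240, 139, 274, 219], 0.68)]
cradle_150 [([
[... 659 characters left out ...]
], 0.76), ([277, 201, 305, 213], 0.68), ([202, 206, 219, 222], 0.63)]
cradle_62 [([324, 269, 381, 304], 0.9), ([287, 206, 325, 224], 0.76), ([269, 200, 314, 219], 0.7), ([260, 199, 301, 210], 0.44)]
cradle_90 [([324, 269, 381, 304], 0.9), ([287, 206, 325, 224], 0.76), ([269, 200, 314, 219], 0.7), ([260, 199, 301, 210], 0.44)]
cradle_125 [([324, 269, 381, 304], 0.9), ([287, 206, 325, 224], 0.76), ([269, 200, 314, 219], 0.7), ([260, 199, 301, 210], 0.44)]
cradle_150 [([324, 269, 381, 304], 0.9), ([287, 206, 325, 224], 0.76), ([269, 200, 314, 219], 0.7), ([260, 199, 301, 210], 0.44)]
cork_pad [([304, 240, 380, 268], 0.55)]
1.0 [-6.14613446e-01 -3.08087916e+00  1.27319313e-04] 0.9976723561335055
```

View pics/top0.png

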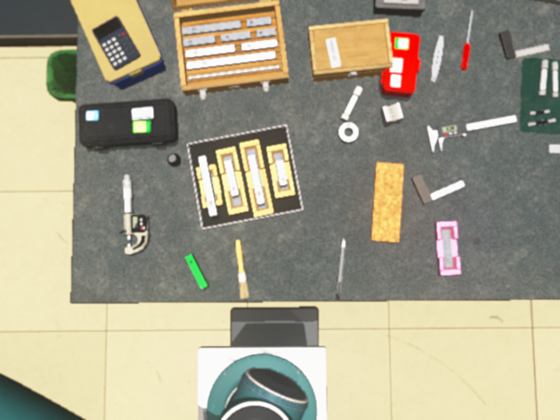

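View pics/side0.png

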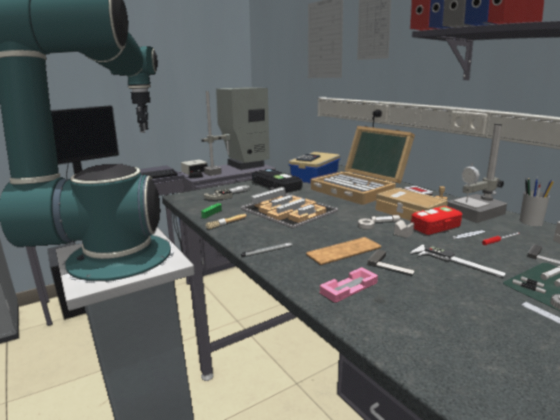

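The top view shows, left to right on the tray:
- (208,187): the long bar, lying over the shortest cradle.
- (232,180): the 125 cradle.
- (257,178): the 150 cradle.
- (281,171): the 90 cradle.

The cork pad is at (388,203). The decoys are a pink cradle at (448,248) and a green bar at (196,271). The open box at (232,45) also has bar-like items. I'll check from close with the wrist camera.

```bash
python3 - <<'E'
from h import *
from scipy.spatial.transform import Rotation as R
c=capture("top")
for n,p,z in [("tray",[(190,143),(287,126),(302,210),(203,228)],0.003),("cork",[(376,163),(404,164),(399,242),(372,240)],.008)]:
    P=np.array([at(c,*q,z) for q in p]); print(n,P.round(3).tolist(),P.mean(0).round(3))
    if n=="tray": m=P.mean(0); a=np.arctan2(*(P[0]-P[3])[1::-1]); print("angle",a)
print(sense()["time_s"])
# tool x along a? tool down: z=-Z, x=(cos a, sin a)
def ori(a): return R.from_matrix(np.array([[np.cos(a),np.sin(a),0],[np.sin(a),-np.cos(a),0],[0,0,-1]])).as_rotvec()
for b in (a,a+np.pi):
    print(b,inverse_kinematics([m[0]-.05,m[1],.40],ori(b)))
q=inverse_kinematics([m[0]-.05,m[1],.40],ori(a)); q2=inverse_kinematics([m[0]-.05,m[1],.40],ori(a+np.pi))
b=a if q is not None and (q2 is None or abs(q[5])<abs(q2[5])) else a+np.pi
move_pose([m[0]-.05,m[1],.40],ori(b))
c=capture("wrist");cv2.imwrite("pics/w0.png",c["pixels"]); print(ray(c,280,210),sense()["time_s"],b)
E
cat >> h.py <<'E'
from scipy.spatial.transform import Rotation as R
def ori(a): return R.from_matrix(np.array([[np.cos(a),np.sin(a),0],[np.sin(a),-np.cos(a),0],[0,0,-1]])).as_rotvec()
E
```

```text
tray [[0.667, 0.18, 0.003], [0.709, -0.07, 0.003], [0.491, -0.106, 0.003], [0.448, 0.146, 0.003]] [0.579 0.037 0.003]
angle 0.15593278934337113
cork [[0.609, -0.296, 0.008], [0.605, -0.367, 0.008], [0.407, -0.348, 0.008], [0.413, -0.281, 0.008]] [ 0.508 -0.323  0.008]
1.05
0.15593278934337113 [ 0.02266854 -0.19242856  1.47078022  0.          1.863241    1.43753208]
3.297525442933164 [ 0.02266854 -0.19242856  1.47078022  0.          1.863241   -1.70406057]
(array([0.60420647, 0.05049967, 0.54378033]), array([-0.30362838, -0.06500541, -0.95079167])) 3.475 0.15593278934337113
```

View pics/w0.png

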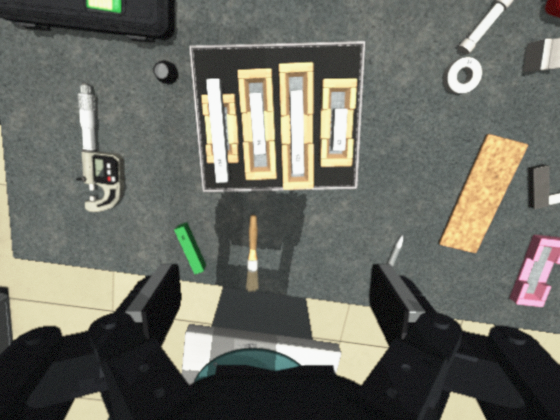

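The wrist view shows four beech cradles in the tray, with the 62 cradle at (220,130) under the long bar at (217,130). The others are the 125 cradle at (257,125) holding a middle bar, the 150 at (297,125) holding the 125 bar, and the 90 at (338,122) holding the short bar. The pink cradle at (540,270) and green bar at (188,248) are off the tray. I'll move closer to measure.

Run:
```python
from h import *
move_pose([.615,.047,.25],ori(.156))
c=capture("wrist");cv2.imwrite("pics/w1.png",cv2.resize(c["pixels"],(784,588)))
np.save("c1.npy",c,allow_pickle=True)
for q in ["bar_62","cradle_62"]:
    for r in recognise("wrist",q): print(q,np.round(r["rect"]),round(r["confidence"],2))
print(sense()["time_s"])
```

```text
bar_62 [237. 167. 260. 244.] 0.93
bar_62 [295. 161. 311. 268.] 0.91
bar_62 [344. 185. 367. 240.] 0.72
bar_62 [163. 331. 186. 375.] 0.71
bar_62 [177. 154. 213. 280.] 0.68
cradle_62 [225. 137. 275. 275.] 0.95
cradle_62 [273. 129. 321. 280.] 0.89
cradle_62 [175. 169. 224. 251.] 0.84
cradle_62 [328. 147. 377. 254.] 0.78
4.35
```

View pics/w1.png

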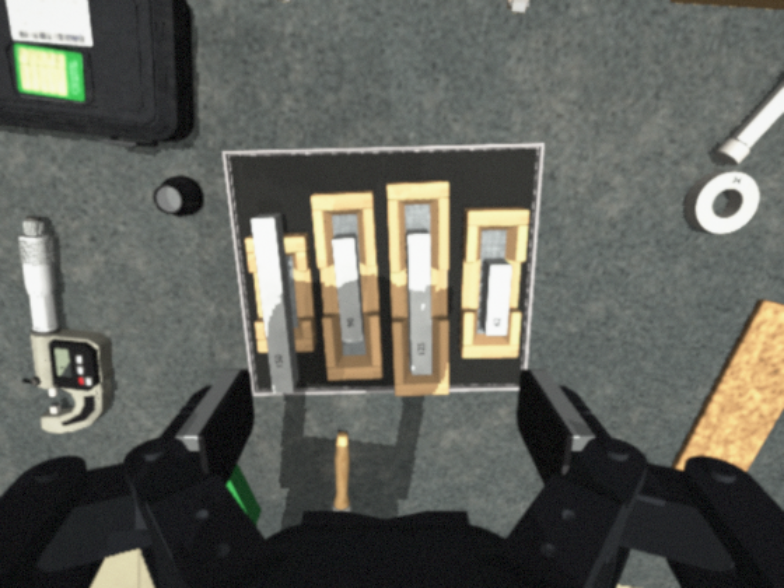

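```bash
cat > fit.py <<'E'
from h import *
from scipy.optimize import least_squares
c=np.load("c1.npy",allow_pickle=True).item()
C={"62":[(246,238),(306,235),(313,349),(257,353)],"125":[(312,195),(372,192),(382,376),(328,380)],"150":[(387,184),(449,181),(448,393),(396,396)],"90":[(468,210),(529,209),(518,357),(461,357)]}
L={"62":.104,"125":.167,"150":.192,"90":.132}
def box(x,y,a,l,w,z):
    u=np.array([np.cos(a),np.sin(a)]);v=np.array([-u[1],u[0]])
    return [np.r_[np.array([x,y])+s*u*l/2+t*v*w/2,z] for s,t in((1,1),(1,-1),(-1,-1),(-1,1))]
for n in C:
    P=np.array([at(c,u/1.4,v/1.4,.023)[:2] for u,v in C[n]])
    print(n,"len",np.linalg.norm((P[0]+P[1]-P[2]-P[3])/2).round(4),"wid",np.linalg.norm((P[0]+P[3]-P[1]-P[2])/2).round(4),P.mean(0).round(4))
# joint fit: common angle, row origin, pitch 62 mm, per-cradle shift along
O=["62","125","150","90"]
def pose(p,i):
    a=p[2];u=np.array([np.cos(a),np.sin(a)]);v=np.array([-u[1],u[0]])
    return np.array(p[:2])-v*.062*(i-1.5)+u*(p[3+i]),a
def res(p):
    r=[]
    for i,n in enumerate(O):
        xy,a=pose(p,i)
        r+=[proj(c,q)*1.4-C[n][k] for k,q in enumerate(box(*xy,a,L[n],.05,.023))]
    return np.r_[np.ravel(r),np.array(p[3:])*300]
s=least_squares(res,[.58,.037,.156,0,0,0,0],loss="soft_l1")
print(s.x.round(4),np.abs(s.fun).mean(),np.abs(s.fun).max())
for i,n in enumerate(O): print(n,pose(s.x,i)[0].round(4))
im=cv2.resize(c["pixels"],(784,588))
def dr(b,col):
    p=np.array([proj(c,q)*1.4 for q in b]).round().astype(int); cv2.polylines(im,[p],1,col,1)
for i,n in enumerate(O):
    xy,a=pose(s.x,i); dr(box(*xy,a,L[n],.05,.023),(0,0,255))
B={"150":[(253,216),(280,215),(298,390),(273,391)],"90":[(333,238),(354,236),(363,341),(343,343)],"125":[(408,232),(431,231),(433,374),(413,374)],"62":[(487,262),(512,262),(507,334),(485,334)]}
for n,z in (("150",.049),("90",.036),("125",.036),("62",.036)):
    l=int(n)/1000
    f=least_squares(lambda p:np.ravel([proj(c,q)*1.4-B[n][k] for k,q in enumerate(box(*p,l,.018,z))]),[.58,.04,.156],loss="soft_l1")
    print("bar",n,f.x.round(4),np.abs(f.fun).max().round(1)); dr(box(*f.x,l,.018,z),(0,255,0))
cv2.imwrite("pics/fit.png",cv2.resize(im[150:420,200:560],(800,600),interpolation=cv2.INTER_CUBIC))
E
python3 fit.py
```

```text
62 len 0.1041 wid 0.0503 [0.555 0.129]
125 len 0.1666 wid 0.0492 [0.5682 0.0713]
150 len 0.1923 wid 0.049 [0.5736 0.0098]
90 len 0.1323 wid 0.0505 [ 0.5918 -0.0512]
[ 5.725e-01  4.010e-02  1.951e-01  1.000e-04  1.600e-03 -4.600e-03
  1.300e-03] 1.106179349895357 4.830368667644734
62 [0.5545 0.1313]
125 [0.5681 0.0708]
150 [0.5739 0.0088]
90 [ 0.5918 -0.0509]
bar 150 [0.5534 0.1265 0.1892] 2.1
bar 90 [0.5727 0.0713 0.221 ] 1.6
bar 125 [0.5694 0.009  0.2039] 1.8
bar 62 [ 0.5856 -0.0531  0.1806] 1.6
```

View pics/fit.png

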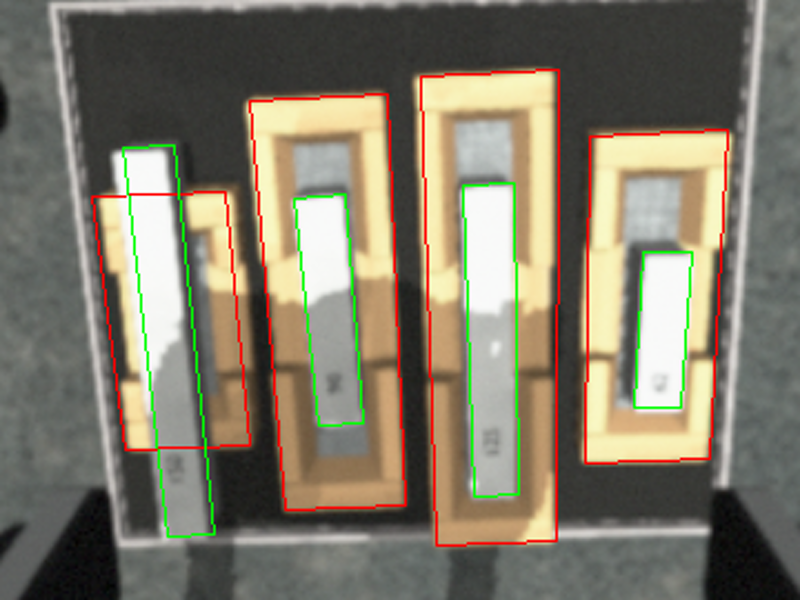

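The red outlines fit the cradles well. The labels read 150, 90, 125 and 62 from left to right, and the 62/90/125 bars fit. My 150 outline is slightly off: the true top face runs about (113,150),(168,148) to (212,533),(168,537) in the crop. I'll correct that, then pick it up and park it.

```bash
cat >> h.py <<'E'
def log(t):
    s=sense(); print(t,"t",round(s["time_s"],1),"tcp",np.round(s["tool_pos"],4),"gap",round(s["finger_gap"]*85,1),"F",np.round(s["contact_force"],1),"T",np.round(s["torque"],2),"g",round(s["gripper_force"],1))
def pick(x,y,a,zb,zc=.14,op=.5):
    """zb: underside height of the bar"""
    grip(op); move_pose([x,y,zc],ori(a)); move_straight([x,y,zb+.03],.15); move_straight([x,y,zb+.003],.05)
    grip(0.,60); pause(.2); log("gripped"); move_straight([x,y,zc],.12); log("lifted")
def lower(x,y,z0,z1,fmax=8,step=.001):
    """step down until touch"""
    f0=np.array(sense()["contact_force"]); z=z0
    while z>z1:
        z-=step; move_straight([x,y,z],.02); f=np.array(sense()["contact_force"])-f0
        if np.linalg.norm(f)>fmax: break
    log("set"); print("df",f.round(1),"z-z1",round((z-z1)*1e3,1))
def place(x,y,a,zb,zc=.14,op=.45,release=True):
    move_pose([x,y,zc],ori(a)); move_straight([x,y,zb+.03],.12); 
    move_straight([x,y,zb+.003+.005],.04); lower(x,y,zb+.008,zb+.0015)
    if release:
        grip(op); log("open"); move_straight([x,y,zb+.03],.08); move_straight([x,y,zc],.2)
E
python3 - <<'E'
from h import *
from scipy.optimize import least_squares
import io,contextlib
with contextlib.redirect_stdout(io.StringIO()): from fit import box,c
B=[(250.9,217.5),(275.6,216.6),(295.4,390),(275.6,391.7)]
f=least_squares(lambda p:np.ravel([proj(c,q)*1.4-B[k] for k,q in enumerate(box(*p,.150,.018,.049))]),[.555,.126,.2])
print(f.x.round(4),f.fun.round(1))
pick(*f.x,.023)
E
```

```text
[0.5524 0.1276 0.2059] [ 0.6 -0.1 -0.6 -0.4  0.6  0.7 -0.5 -0.1]
gripped t 7.5 tcp [0.5527 0.1277 0.0265] gap 16.7 F [-0.4  0.6  5.5] T [ 0.12  0.15 -0.02] g 59.7
lifted t 8.6 tcp [0.552  0.1275 0.139 ] gap 16.4 F [-1.   0.7 -5.9] T [-0.    0.01  0.  ] g 58.6
```

Run:
```python
from h import *
place(.508,-.323,-.076,.008)
move_pose([.615,.047,.25],ori(.19))
c=capture("wrist");cv2.imwrite("pics/w2.png",cv2.resize(c["pixels"][70:320,130:430],(720,600),interpolation=cv2.INTER_CUBIC))
np.save("c2.npy",c,allow_pickle=True)
t=capture("top");cv2.imwrite("pics/t2.png",cv2.resize(t["pixels"][120:300,160:480],(800,450),interpolation=cv2.INTER_CUBIC))
log("end")
```

```text
set t 13.2 tcp [ 0.5082 -0.3232  0.0116] gap 16.5 F [-2.8  2.6  4.4] T [ 0.33  0.48 -0.06] g 59.6
df [-2.6  3.1  9.4] z-z1 1.5
open t 13.5 tcp [ 0.5081 -0.3231  0.0111] gap 38.2 F [-0.7 -0.3  1.1] T [-0.  0.  0.] g 0.0
end t 16.2 tcp [0.615  0.0459 0.2496] gap 38.4 F [ 0.3 -0.5  0.1] T [-0.    0.01  0.01] g 0.0
```

View pics/w2.png

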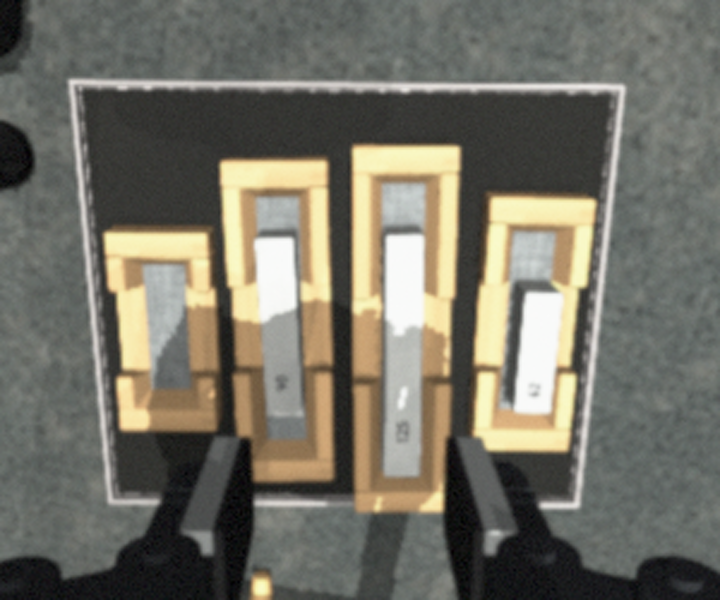

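View pics/t2.png

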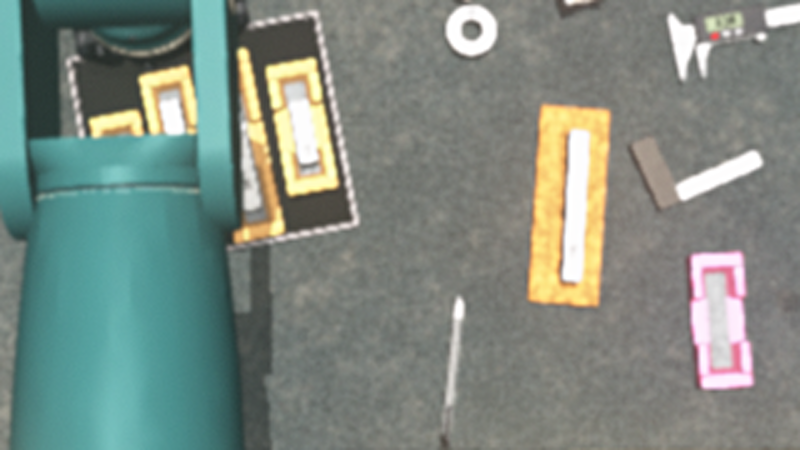

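The 150 bar is parked centrally on the cork at (574,205) in the top crop. The wrist crop shows all four cradles unobstructed, with the empty 62 pocket at (167,325). I'll refit from this clean picture and move the 62 bar.

```bash
cat > fit2.py <<'E'
from h import *
from scipy.optimize import least_squares
c=np.load("c2.npy",allow_pickle=True).item()
C={"62":[(104,233),(211,229),(217,429),(119,430)],"125":[(220,161),(328,158),(333,479),(240,482)],"150":[(352,146),(461,145),(444,511),(356,512)],"90":[(489,197),(596,198),(570,450),(472,450)]}
L={"62":.104,"125":.167,"150":.192,"90":.132}
B={"62":[(523,291),(562,291),(551,414),(515,412)],"90":[(255,236),(295,233),(303,413),(267,415)],"125":[(385,232),(424,231),(420,476),(384,475)]}
def box(x,y,a,l,w,z):
    u=np.array([np.cos(a),np.sin(a)]);v=np.array([-u[1],u[0]])
    return [np.r_[np.array([x,y])+s*u*l/2+t*v*w/2,z] for s,t in((1,1),(1,-1),(-1,-1),(-1,1))]
def px(b): return np.array([(proj(c,q)-[130,70])*2.4 for q in b])
def one(P,l,w,z):
    f=least_squares(lambda p:(px(box(*p,l,w,z))-P).ravel(),[.58,.04,.19]); return f.x,np.abs(f.fun).max()
im=cv2.resize(c["pixels"][70:320,130:430],(720,600),interpolation=cv2.INTER_CUBIC)
def dr(b,col): cv2.polylines(im,[px(b).round().astype(int)],1,col,1)
cr={}
for n in C:
    p,e=one(C[n],L[n],.05,.023); cr[n]=p; print("cradle",n,p.round(4),e.round(1))
print("62 floor",one([(143,264),(186,263),(191,388),(152,388)],.067,.021,.010))
a=np.mean([p[2] for p in cr.values()]); v=np.array([-np.sin(a),np.cos(a)])
print("mean a",a,"across",{n:round(float(p[:2]@v),4) for n,p in cr.items()})
for n,P in B.items():
    p,e=one(P,int(n)/1000,.018,.036); print("bar",n,p.round(4),e.round(1)); dr(box(*p,int(n)/1000,.018,.036),(0,200,0))
E
python3 fit2.py
```

```text
cradle 62 [0.5547 0.1288 0.1774] 2.9
cradle 125 [0.5679 0.0713 0.2027] 1.7
cradle 150 [0.5734 0.01   0.1944] 2.4
cradle 90 [ 0.5915 -0.0517  0.1799] 1.5
62 floor (array([0.55418852, 0.12908552, 0.17708117]), np.float64(1.1306078041386058))
mean a 0.18859182892226548 across {'62': 0.0225, '125': -0.0364, '150': -0.0977, '90': -0.1616}
bar 62 [ 0.584  -0.0539  0.1863] 1.9
bar 90 [0.5735 0.0714 0.2186] 1.5
bar 125 [0.5687 0.0098 0.201 ] 2.0
```

Run:
```python
from h import *
pick(.584,-.0535,.186,.010)
place(.5547,.1293,.183,.010)
move_pose([.60,.10,.22],ori(.19))
c=capture("wrist");np.save("c3.npy",c,allow_pickle=True)
cv2.imwrite("pics/w3.png",cv2.resize(c["pixels"][70:320,130:430],(720,600),interpolation=cv2.INTER_CUBIC))
```

```text
gripped t 19.2 tcp [ 0.5843 -0.0536  0.0135] gap 16.8 F [-0.7 -0.2  5.9] T [-0.02  0.09 -0.  ] g 59.6
lifted t 20.4 tcp [ 0.5836 -0.0535  0.139 ] gap 16.5 F [-0.5  0.  -2.5] T [-0.03 -0.04 -0.01] g 58.8
set t 24.3 tcp [0.555  0.1293 0.0135] gap 17.0 F [-9.8 -2.1 17.7] T [-0.34  1.6   0.07] g 61.3
df [-9.6 -1.3 18.8] z-z1 0.5
open t 24.7 tcp [0.5547 0.1293 0.0118] gap 38.4 F [ 0.2 -0.3  0.2] T [-0.   -0.06 -0.01] g 0.0
```

View pics/w3.png

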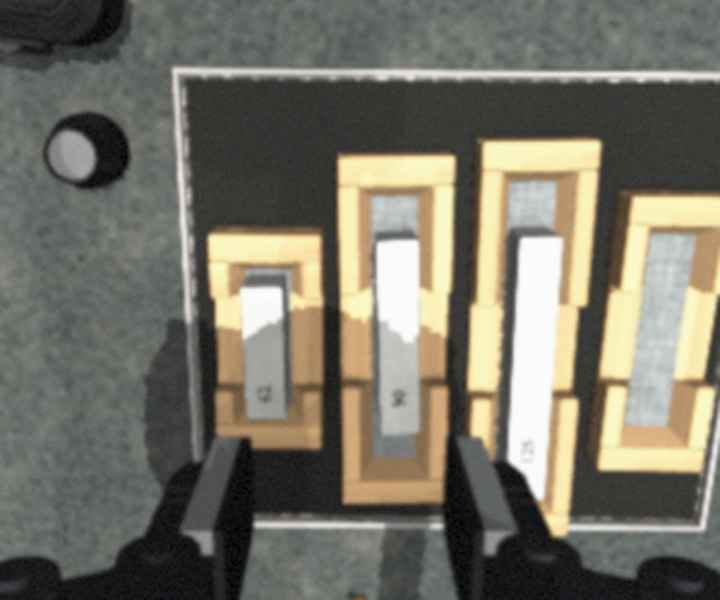

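```bash
cat > chk.py <<'E'
import sys,io,contextlib
from h import *
import fit2
with contextlib.redirect_stdout(io.StringIO()): pass
def check(npy,cor,n,l,zs=(.036,.040)):
    fit2.c=np.load(npy,allow_pickle=True).item()
    for z in zs:
        p,e=fit2.one(cor,l,.018,z); print(n,z,p.round(4),round(e,1))
def crad(npy,cor,n):
    fit2.c=np.load(npy,allow_pickle=True).item(); p,e=fit2.one(cor,fit2.L[n],.05,.023); print("cradle",n,p.round(4),round(e,1))
E
python3 - <<'E' | tail -6
from chk import *
check("c3.npy",[(241,288),(285,287),(288,418),(246,419)],"62",.062)
crad("c3.npy",[(208,235),(321,235),(322,446),(216,449)],"62")
crad("c3.npy",[(338,156),(456,155),(446,500),(343,504)],"125")
crad("c3.npy",[(479,141),(601,140),(565,534),(467,530)],"150")
check("c3.npy",[(376,239),(420,238),(419,433),(380,435)],"90",.09,(.036,))
E
```

```text
62 0.036 [0.5546 0.1287 0.1891] 1.5
62 0.04 [0.556  0.1285 0.1888] 1.5
cradle 62 [0.5542 0.1291 0.1832] 2.4
cradle 125 [0.5679 0.0712 0.2026] 1.9
cradle 150 [0.5739 0.0105 0.2006] 4.3
90 0.036 [0.5727 0.0716 0.2173] 1.8
```

The 62 bar sits within 0.5 mm of its cradle centre and at floor height. Next is the 90 bar.

Run:
```python
from h import *
pick(.573,.0714,.216,.010)
place(.5916,-.0515,.185,.010)
pick(.5688,.0100,.201,.010)
place(.5679,.0712,.201,.010)
move_pose([.615,.02,.25],ori(.19))
c=capture("wrist");np.save("c4.npy",c,allow_pickle=True)
cv2.imwrite("pics/w4.png",cv2.resize(c["pixels"][70:320,130:430],(720,600),interpolation=cv2.INTER_CUBIC))
```

```text
gripped t 29.1 tcp [0.5733 0.0715 0.0135] gap 16.9 F [0.1 1.6 5.9] T [ 0.17  0.11 -0.08] g 59.7
lifted t 30.3 tcp [0.5726 0.0714 0.139 ] gap 16.9 F [ 0.1 -0.1 -3.7] T [0.05 0.03 0.02] g 58.6
set t 34.0 tcp [ 0.5918 -0.0515  0.0135] gap 16.8 F [-10.8   0.9  16.9] T [ 0.19  1.7  -0.07] g 61.6
df [-10.3   0.6  19.6] z-z1 0.5
open t 34.4 tcp [ 0.5916 -0.0515  0.0118] gap 38.4 F [ 0.3 -0.3  0.1] T [-0.02  0.02 -0.  ] g 0.0
gripped t 38.2 tcp [0.5691 0.0099 0.0135] gap 16.7 F [-0.7 -0.   6.2] T [-0.08  0.12  0.02] g 59.9
lifted t 39.4 tcp [0.5684 0.01   0.139 ] gap 16.7 F [-0.5  0.1 -4. ] T [ 0.08 -0.03  0.02] g 58.7
set t 42.7 tcp [0.5681 0.0712 0.0135] gap 16.9 F [-3.5 -1.2  4.6] T [-0.02  0.5   0.02] g 59.9
df [-4.7 -1.4  8.7] z-z1 1.5
open t 43.0 tcp [0.568  0.0712 0.013 ] gap 38.4 F [-1.   0.1  0. ] T [ 0.02 -0.02  0.04] g 0.0
```

View pics/w4.png

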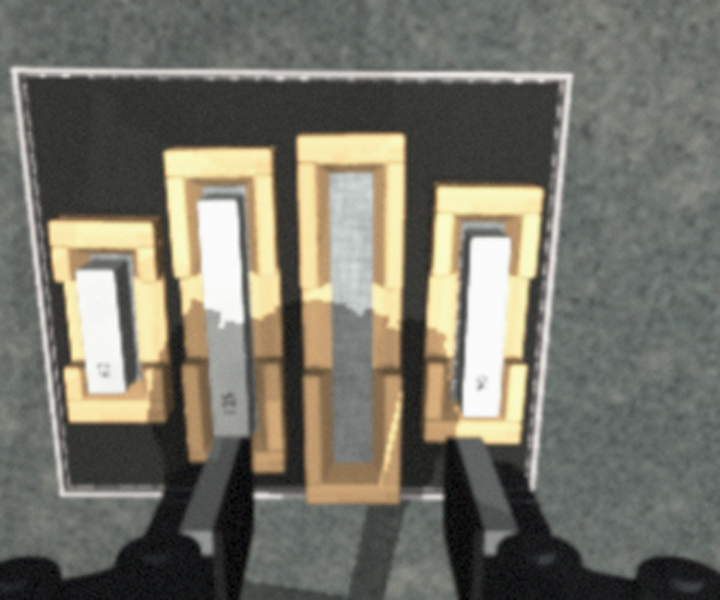

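The 62, 125 and 90 bars sit in their pockets at (103,325), (225,320) and (485,325). The 150 cradle at (352,318) is empty. I'll check its fit here and bring the 150 bar over.

```bash
python3 - <<'E' | tail -22
from chk import *
crad("c4.npy",[(297,137),(406,135),(400,502),(307,502)],"150")
p=[.5735,.0102,.196]; print("floor fit", fit2.one([(330,171),(373,171),(371,465),(333,464)],.155,.021,.010))
check("c4.npy",[(463,238),(508,237),(500,416),(461,414)],"90",.09,(.036,))
pick(.508,-.323,-.076,.008)
place(*p,.010)
move_pose([.58,.04,.27],ori(.19))
c=capture("wrist");np.save("c5.npy",c,allow_pickle=True)
move_pose([.45,.35,.3],ori(.19))
t=capture("top"); s=capture("side")
im=np.vstack([cv2.resize(c["pixels"][40:240,130:430],(600,400),interpolation=2),np.hstack([cv2.resize(t["pixels"][120:235,185:305],(300,200),interpolation=2),cv2.resize(s["pixels"][180:230,235:345],(300,200),interpolation=2)])])
cv2.imwrite("pics/w5.png",im); log("end")
E
```

```text
cradle 62 [0.5547 0.1288 0.1774] 2.9
cradle 125 [0.5679 0.0713 0.2027] 1.7
cradle 150 [0.5734 0.01   0.1944] 2.4
cradle 90 [ 0.5915 -0.0517  0.1799] 1.5
62 floor (array([0.55418852, 0.12908552, 0.17708117]), np.float64(1.1306078041386058))
mean a 0.18859182892226548 across {'62': 0.0225, '125': -0.0364, '150': -0.0977, '90': -0.1616}
bar 62 [ 0.584  -0.0539  0.1863] 1.9
bar 90 [0.5735 0.0714 0.2186] 1.5
bar 125 [0.5687 0.0098 0.201 ] 2.0
cradle 150 [0.5733 0.0095 0.1977] 1.4
floor fit (array([0.57285616, 0.00979895, 0.19327658]), np.float64(3.7138908119545135))
90 0.036 [ 0.5909 -0.0508  0.2147] 3.2
gripped t 48.5 tcp [ 0.5083 -0.3232  0.0115] gap 16.8 F [-0.5 -0.1  5.5] T [0.06 0.12 0.04] g 60.1
lifted t 49.7 tcp [ 0.5077 -0.3228  0.1389] gap 17.2 F [ 0.5 -1.3 -5.3] T [-0.01 -0.01  0.03] g 58.8
set t 53.9 tcp [0.5737 0.0102 0.0136] gap 16.5 F [-4.   0.6  4.4] T [-0.02  0.6   0.02] g 59.8
df [-3.1  0.3  9. ] z-z1 1.5
open t 54.2 tcp [0.5736 0.0102 0.0131] gap 38.0 F [-0.1 -0.5  0.9] T [0.04 0.04 0.04] g 0.0
end t 57.4 tcp [0.4507 0.3491 0.2997] gap 38.6 F [-0.2  0.  -0.4] T [ 0.03 -0.01 -0.02] g 0.0
```

View pics/w5.png

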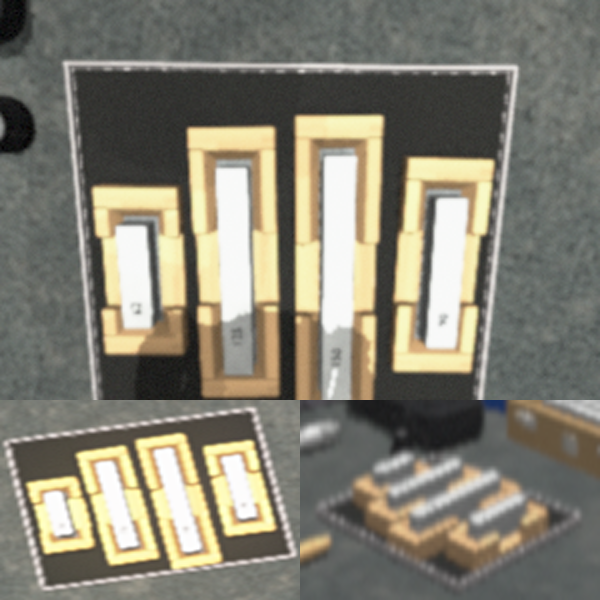

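All four bars lie level and centred in their own pockets, and each was set down at floor height. The arm is clear of everything.

```bash
python3 -c "
from h import *
print(sign_off())"
```

```text
the job is handed in; nothing more can be done
None
```

All four bars are home in their own cradles and the job is handed in at about 57 s of the 128 s allowed; the hand-in gave no verdict.

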